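# Swing out the ring arm of the crucible stand

## Task

The next crucible is about to leave the furnace: swing the arm with the open ring out over the stand's refractory slab until it snaps fully home against its end stop, then let go of it. Leave the arm with the solid plate parked as it is.

Things in the scene. Friction and masses are not known exactly. Their poses are not given: they have to be found in the camera images.
- ring_knob (a point): Upright black round knob, 24 mm diameter, 48 mm tall, on the outer end of a level steel arm (14 mm wide, top 92 mm above the table) that carries an open ring (74 mm outside, 56 mm hole) between hinge and knob. Point on the knob's axis, 28 mm above the arm's top and 20 mm below the knob's top: pinch it here from above, in any direction. A crucible up to 55 mm tall stands under the arm.
- ring_hinge (a point): Point on the ring arm's vertical hinge axis, 135 mm from ring_knob and at its height; its y axis points along the arm to the knob, z up. The stand (round foot, post, pale slab 125 x 100 x 28 mm in front of the post) is fixed to the bench, turned up to 32 degrees, and may be the left or the right one of two stands.
- ring_arm (a joint): Ring arm's angle, rad. 0 = parked, to the left of its slab as the robot sees it; grows counter-clockwise from above, towards the robot; 1.57 = home at the end stop, over the slab's middle. Starts at 0 to 0.06. An over-centre detent pulls it back towards parked below about 1.2 rad (at most 2 N at the knob); let go past 1.35 it swings home by itself and is held there with about 1 N at the knob.
- plate_arm (a joint): Angle of the other stand's arm, alike but with a solid square plate, 70 mm wide, in place of the ring, measured likewise: 0 is fully parked; it starts at 0 to 0.06 and is to stay parked.

How it is judged (in metres and radians):
At the end, for the whole second after the job is handed in: The ring arm rests at its end stop, within 10 degrees of 90 degrees from parked (joint above 1.4 rad) and not moving; the plate arm is still parked (below 0.45 rad) (value of joint ring_arm above 1.4 rad and velocity of joint ring_arm between -0.1 and 0.1 rad/s and value of joint plate_arm below 0.45 rad); the robot touches nothing.
It fails at once if the plate arm is swung out (value of joint plate_arm above 0.6 rad).
It also fails if it takes over 32 s, if anything falls off the work surface, if the arm or the gripper's body presses on something with over 40 N, if the wrist force passes 120 N, or if a joint passes its speed limit or range.

## Robot

A 6-joint arm with a two-finger parallel gripper is mounted at the origin on the work surface. World frame = base frame: x ahead of the robot, y to its left, z up, the work surface at z = 0. Lengths are in mm, angles in rad, forces in N, time in s.
With the tool pointing down it reaches from about 350 to 775 mm from the base axis. Payload 7.3 kg.
Tool frame: the origin (TCP) lies on the centre line of the jaws, within the pads' length; the fingertips stand 17 mm ahead of it and the grasp point (between the pads) lies 2 mm behind it; z points along the fingers, y is the line along which they close (so a half turn about z gives the same grasp; the last joint's range is limited). The gripper opens to 92 mm and grips with 3 to 60 N. Pads are 19 mm wide; open, the fingers measure 130 mm over their backs; the gripper's body (75 mm by 190 mm) begins 47 mm behind the grasp point.
Start: joints at [-1.404, 0.342, 1.524, -0, 1.275, -0.146], TCP at [161.577, -499.536, 243.741] pointing down, gripper open.
Joint ranges: [-2.53, 2.53], [-0.77, 2.02], [0.04, 2.7], [-1, 4.14], [0.28, 2.66], [-3.11, 3.11]. Speed limits (rad/s): [2.57, 2.57, 3.14, 3.14, 3.14, 3.14].

## Interface

Orientations are given as [roll, pitch, yaw] about the fixed x, y, z axes, in that order (R = Rz(yaw) Ry(pitch) Rx(roll)).
In Python, from plant import bot gives the robot as it stands. The module is installed in compiled form; this text tells all that it offers.
- The arm moves only by the shell command python3 -m pendant 'ROWS'. ROWS is JSON, a list of rows, each a list of 3 entries, a list of its own where there are three numbers: the shift along the world's x, y, z as a fraction of full scale, then the turn, a rotation vector about the world's x, y, z as a fraction of full scale, then the opening, from -1 (shut) to 1 (fully open), so that 0 is half open. In form: [[[tx, ty, tz], [rx, ry, rz], claw], ...]. A call has exactly 10 rows; each row shifts and turns the commanded pose from where the row before left it; what a row does not reach is not made up. Full scale, the value 1, is 30 mm for a shift and 0.12 rad for a turn. A row lasts 1/12 s, in which the tool goes at most 41.7 mm and 7.16 degrees, less where a joint would pass 70% of its speed; a pose out of reach is approached as far as the arm can. A call with a number of a shift or a turn outside -1 to 1 is refused whole. A call with a gripper value outside its range is refused whole. The fingers move at their own pace and stop on an object; the grip force is fixed at half the most. Time passes only in rows, so rows that do not move let the fingers close, or fill a call up. It gives the time, the measured TCP pose, the force, the opening and the grip force at its end, in the units of the state.
- bot.get_obs(): the state, without advancing time (a new reading comes with each control period).
- bot.capture(name): name is "scene" or "top"; returns the picture (400x640x3 uint8, blue, green, red); there is no depth.
- bot.camera_params(name): a dict with "fovy" (degrees; the focal length in pixels is half the picture's height over the tangent of half this angle, whatever the lens; pixels are square), "cx", "cy" (the principal point, pixels), "camera_from_world" (4x4, takes a point from world to camera coordinates). Camera axes: x right, y down, z forward; pixel columns grow to the right and rows downward; lengths in mm; the calibration is good to about 2 mm. A picture is of the moment at which its call begins. camera_params takes no time and is no camera call.
- bot.close_job(): hands the job in; it is judged then, once.
The state is a dict: "time": time; "joint_positions": joint angles; "dq": joint speeds; "tau": joint torques, N m; "tool_pos": TCP position; "tcp_rot": TCP orientation; "contact_force": force on the tool from outside, world axes, zero at the start; "moment": the same for the moment, N m; "grip_width": finger opening in mm; "finger_force": force on a finger pad.
Only numpy, scipy, OpenCV 4.12 (cv2) and the standard library are available. Lean on these libraries where they do the work, as an engineer would, in place of code of your own. Each camera call takes 0.05 s, during which the arm holds its last target. There are 200 camera calls.

## Working session

There is one attempt and no reset: what is moved stays moved. The work goes in short steps, Python scripts to look and compute and a shell command to move; the robot and the scene stay as the last step left them, time stands still between calls to the robot, and variables do not carry over. Pictures are saved under pics/ and viewed, at most 10 in all, crops included, and the job is handed in when it is done.

```bash
mkdir -p pics; python3 - <<'E'
from plant import bot
import cv2,numpy as np
for n in("scene","top"):
    cv2.imwrite(f"pics/{n}0.png",bot.capture(n)); p=bot.camera_params(n); print(n,p["fovy"],p["cx"],p["cy"],np.round(p["camera_from_world"],3).tolist())
o=bot.get_obs();print(o["time"],o["tool_pos"],o["tcp_rot"],o["grip_width"])
E
```

```text
scene 48.961862138005905 315.67965130182284 198.4924207853543 [[0.454, 0.891, -0.019, -207.533], [0.589, -0.315, -0.744, -245.992], [-0.669, 0.327, -0.668, 1210.737], [0.0, 0.0, 0.0, 1.0]]
top 56.02409085925565 319.00828507805454 196.49923287687915 [[-0.02, -1.0, -0.024, -20.612], [-0.992, 0.023, -0.122, 576.306], [0.122, 0.022, -0.992, 740.773], [0.0, 0.0, 0.0, 1.0]]
0.1 [ 161.54085515 -499.17827963  243.11579482] [-3.14024265e+00 -1.94936929e-04  3.12840392e-01] 91.595821644879
```

View pics/scene0.png

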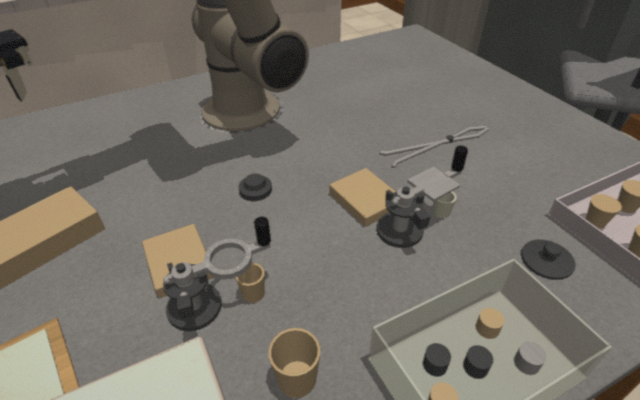

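View pics/top0.png

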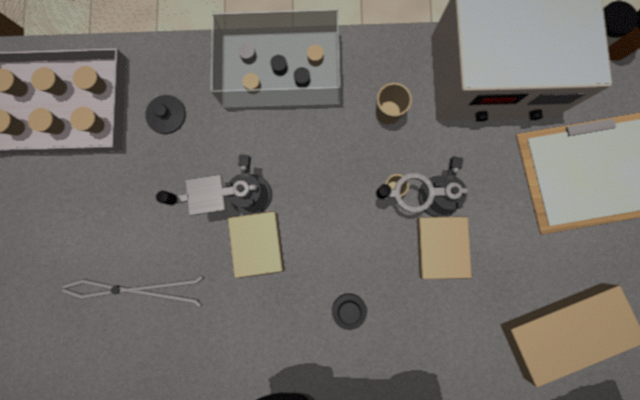

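The ring stand is the right one in the top view: knob near (384,191), ring (413,193), hinge (456,190). In the scene view its knob is near (262,232). The plate stand is the other one, with its knob at (167,198).

```bash
cat > h.py <<'E'
from plant import bot
import cv2,numpy as np
def ray(n,uv):
    p=bot.camera_params(n);f=200/np.tan(np.radians(p["fovy"]/2));T=np.array(p["camera_from_world"])
    d=T[:3,:3].T@np.array([(uv[0]-p["cx"])/f,(uv[1]-p["cy"])/f,1]);return -T[:3,:3].T@T[:3,3],d
def plane(n,uv,z):
    c,d=ray(n,uv);return c+d*(z-c[2])/d[2]
def tri(a,b):
    (c1,d1),(c2,d2)=ray("top",a),ray("scene",b)
    s=np.linalg.lstsq(np.c_[d1,-d2],c2-c1,rcond=None)[0];p,q=c1+d1*s[0],c2+d2*s[1];return (p+q)/2,np.linalg.norm(p-q)
def blob(im,x0,y0,x1,y1,th=45):
    m=(im[y0:y1,x0:x1].max(2)<th).astype(np.uint8);n,l,s,c=cv2.connectedComponentsWithStats(m)
    i=1+s[1:,4].argmax();return c[i]+[x0,y0],s[i]+np.array([x0,y0,0,0,0])
E
python3 - <<'E'
from h import *
t=cv2.imread("pics/top0.png");s=cv2.imread("pics/scene0.png")
a,sa=blob(t,370,178,396,205,40);b,sb=blob(s,250,212,276,250,40);print(a,sa,b,sb)
print("knob",tri(a,b)); k=plane("top",a,116);print(k, plane("scene",b,116))
for uv in((456,190),(455,191)):
  for z in (92,100,110): h=plane("top",uv,z);print(z,h,np.linalg.norm((h-k)[:2]))
h,r=tri((456,190),(181,268));print("hinge top",h,r)
print("ring",plane("top",(413,193.5),90))
crop=np.hstack([cv2.resize(t[140:290,360:490],None,fx=3,fy=3,interpolation=2),cv2.resize(s[200:350,140:270],None,fx=3,fy=3,interpolation=2)])
cv2.imwrite("pics/crop.png",crop)
m=(cv2.inRange(cv2.cvtColor(t,cv2.COLOR_BGR2HSV),(8,60,110),(25,255,255)))[205:290,410:480]
cs=max(cv2.findContours(m,0,2)[0],key=cv2.contourArea);r=cv2.minAreaRect(cs);q=cv2.boxPoints(r)+[410,205]
print([np.round(plane("top",x,28)[:2]) .tolist() for x in q])
E
```

```text
[383.11111111 191.58119658] [377 185  13  14 117] [262.2879257  231.13003096] [255 218  15  28 323]
knob (array([ 572.27701465, -152.26313045,  116.80335135]), np.float64(1.3214973390895561))
[ 572.15200672 -153.00556771  116.        ] [ 571.81478907 -151.44926425  116.        ]
92 [ 575.13798844 -294.47124464   92.        ] 141.49718667373543
100 [ 574.08089832 -291.72383909  100.        ] 138.7316814519242
110 [ 572.75953567 -288.28958216  110.        ] 135.28537857707826
92 [ 573.26911822 -292.46820053   92.        ] 139.4671068445217
100 [ 572.23300688 -289.74327992  100.        ] 136.737736199505
110 [ 570.93786771 -286.33712915  110.        ] 133.33708940133718
hinge top [ 574.04235395 -287.82173328  104.80503328] 4.4730187310704315
ring [ 570.58129245 -213.4886632    90.        ]
[[529.0, -237.0], [532.0, -338.0], [405.0, -335.0], [402.0, -236.0]]
```

View pics/crop.png

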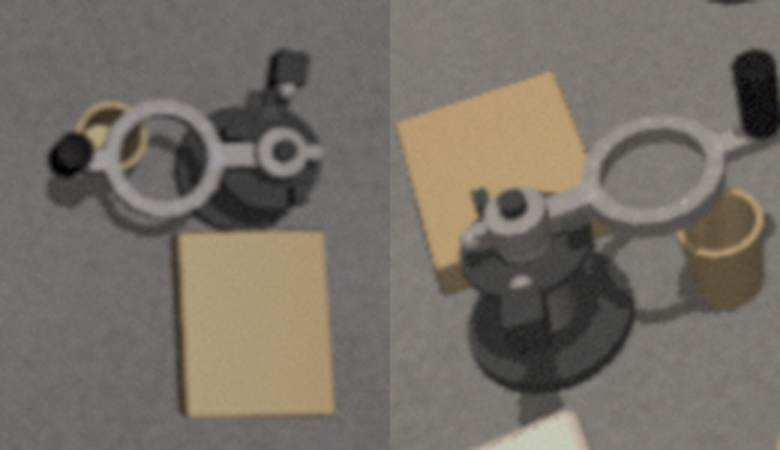

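Knob axis (572.2, -152.3), and its height checks out (117 measured, 116 expected). The hinge is about (572, -287.5), 135 mm away. The slab is square to the axes, centred on y = -286.5, so home puts the knob near (437, -287.5). I'll move above the knob with the jaws closing along x, tangential to the swing.

```bash
python3 -m pendant '[[[0.68,0.58,0],[0,0,0.52],1],[[0.68,0.58,0],[0,0,0.52],1],[[0.68,0.58,0],[0,0,0.52],1],[[0.68,0.58,0],[0,0,0.52],1],[[0.68,0.58,0],[0,0,0.52],1],[[0.68,0.58,0],[0,0,0.52],1],[[0.68,0.58,0],[0,0,0.52],1],[[0.68,0.58,0],[0,0,0.52],1],[[0.68,0.58,0],[0,0,0.52],1],[[0.68,0.58,0],[0,0,0.52],1]]'
python3 -m pendant '[[[0.68,0.58,0],[0,0,0.52],1],[[0.68,0.58,0],[0,0,0.52],1],[[0.68,0.58,0],[0,0,0.52],1],[[0.68,0.58,0],[0,0,0.52],1],[[0.68,0.58,0],[0,0,0.52],1],[[0.68,0.58,0],[0,0,0.52],1],[[0.68,0.58,0],[0,0,0.52],1],[[0.68,0.58,0],[0,0,0.52],1],[[0,0,0],[0,0,0.52],1],[[0,0,0],[0,0,0.52],1]]'
python3 - <<'E'
from h import *
o=bot.get_obs();print(o["time"],o["tool_pos"],o["tcp_rot"],o["joint_positions"])
E
```

```text
time: 0.93
tool_pos: [366.3, -324.4, 243.5]
tcp_rot: [-3.141, -0.0, 0.94]
contact_force: [0.6, -0.2, 0.4]
grip_width: 91.4
finger_force: 0.0
time: 1.77
tool_pos: [529.5, -184.9, 243.0]
tcp_rot: [-3.141, -0.001, 1.566]
contact_force: [-0.5, 0.2, 0.8]
grip_width: 92.0
finger_force: 0.0
1.7667 [ 529.52108513 -184.89150349  242.95910758] [-3.14054303e+00 -7.08139997e-04  1.56648352e+00] [-4.72659806e-01  4.09242595e-01  1.42362420e+00  1.63606175e-04
  1.30998212e+00 -4.68389656e-01]
```

```bash
python3 -m pendant '[[[0.72,0.56,0],[0,0,0],1],[[0.72,0.56,0],[0,0,0],1],[[0,0,0],[0,0,0],1],[[0,0,-0.8],[0,0,0],1],[[0,0,-0.8],[0,0,0],1],[[0,0,-0.8],[0,0,0],1],[[0,0,-0.6],[0,0,0],1],[[0,0,0],[0,0,0],1],[[0,0,0],[0,0,0],1],[[0,0,0],[0,0,0],1]]'
python3 - <<'E'
from h import *
s=bot.capture("scene");t=bot.capture("top")
cv2.imwrite("pics/c1.png",np.hstack([cv2.resize(s[110:290,170:330],None,fx=2.4,fy=2.4),cv2.resize(t[110:290,310:470],None,fx=2.4,fy=2.4)]))
E
```

```text
time: 2.6
tool_pos: [572.4, -153.1, 154.9]
tcp_rot: [3.14, 0.001, 1.561]
contact_force: [0.5, 0.2, 0.7]
grip_width: 92.1
finger_force: 0.0
```

View pics/c1.png

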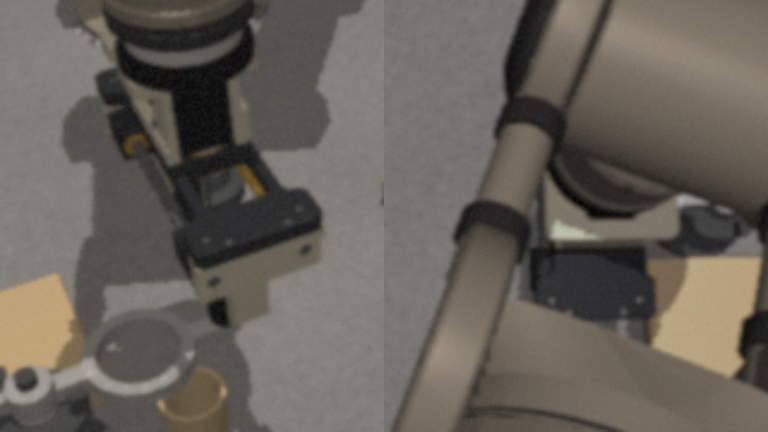

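The jaws straddle the knob along x, with the near finger in front of the knob and nothing touching. Next I lower 37 mm and close.

```bash
python3 -m pendant '[[[0,0,-0.6],[0,0,0],1],[[0,0,-0.63],[0,0,0],1],[[0,0,0],[0,0,0],1],[[0,0,0],[0,0,0],-0.3],[[0,0,0],[0,0,0],-0.6],[[0,0,0],[0,0,0],-1],[[0,0,0],[0,0,0],-1],[[0,0,0],[0,0,0],-1],[[0,0,0],[0,0,0],-1],[[0,0,0],[0,0,0],-1]]'
```

```text
time: 3.53
tool_pos: [572.1, -152.8, 117.1]
tcp_rot: [3.141, 0.0, 1.561]
contact_force: [-0.2, 0.1, -0.2]
grip_width: 49.8
finger_force: 0.0
```

```bash
python3 -m pendant '[[[0,0,0],[0,0,0],-1],[[0,0,0],[0,0,0],-1],[[0,0,0],[0,0,0],-1],[[0,0,0],[0,0,0],-1],[[0,0,0],[0,0,0],-1],[[0,0,0],[0,0,0],-1],[[0,0,0],[0,0,0],-1],[[0,0,0],[0,0,0],-1],[[0,0,0],[0,0,0],-1],[[0,0,0],[0,0,0],-1]]'
python3 - <<'E'
import numpy as np
a=np.linspace(0,1.5,16);x=572.2-135*np.sin(a);y=-287.3+135*np.cos(a)
for i in range(15):print(round((x[i+1]-x[i])/30,2),round((y[i+1]-y[i])/30,2))
E
```

```text
time: 4.37
tool_pos: [572.0, -152.7, 116.8]
tcp_rot: [3.142, -0.0, 1.561]
contact_force: [0.5, -1.1, -0.3]
grip_width: 23.5
finger_force: 30.0
-0.45 -0.02
-0.44 -0.07
-0.44 -0.11
-0.42 -0.15
-0.41 -0.2
-0.38 -0.24
-0.36 -0.27
-0.33 -0.31
-0.3 -0.34
-0.26 -0.37
-0.22 -0.39
-0.18 -0.41
-0.14 -0.43
-0.1 -0.44
-0.05 -0.45
```

Gripped at 23.5 mm, which matches the knob. Swinging along the arc.

```bash
python3 -m pendant '[[[-0.45,-0.02,0],[0,0,0.83],-1],[[-0.44,-0.07,0],[0,0,0.83],-1],[[-0.44,-0.11,0],[0,0,0.83],-1],[[-0.42,-0.15,0],[0,0,0.83],-1],[[-0.41,-0.2,0],[0,0,0.83],-1],[[-0.38,-0.24,0],[0,0,0.83],-1],[[-0.36,-0.27,0],[0,0,0.83],-1],[[0,0,0],[0,0,0],-1],[[0,0,0],[0,0,0],-1],[[0,0,0],[0,0,0],-1]]'
```

```text
time: 5.2
tool_pos: [485.8, -184.8, 116.8]
tcp_rot: [3.141, 0.001, 2.256]
contact_force: [4.4, -2.9, -5.6]
grip_width: 23.4
finger_force: 30.0
```

Forces are small. Continuing to 1.5 rad.

```bash
python3 -m pendant '[[[-0.33,-0.31,0],[0,0,0.83],-1],[[-0.3,-0.34,0],[0,0,0.83],-1],[[-0.26,-0.37,0],[0,0,0.83],-1],[[-0.22,-0.39,0],[0,0,0.83],-1],[[-0.18,-0.41,0],[0,0,0.83],-1],[[-0.14,-0.43,0],[0,0,0.83],-1],[[-0.1,-0.44,0],[0,0,0.83],-1],[[-0.05,-0.45,0],[0,0,0.83],-1],[[0,0,0],[0,0,0],-1],[[0,0,0],[0,0,0],-1]]'
```

```text
time: 6.03
tool_pos: [438.7, -278.9, 116.8]
tcp_rot: [3.141, 0.001, 3.054]
contact_force: [5.4, 0.3, -3.3]
grip_width: 23.4
finger_force: 30.0
```

The knob is at about 1.5 rad. Releasing so it snaps home, then lifting clear.

```bash
python3 -m pendant '[[[0,0,0],[0,0,0],0],[[0,0,0],[0,0,0],0.2],[[0,0,0],[0,0,0],0.4],[[0,0,0],[0,0,0],0.4],[[0,0,0],[0,0,0],0.4],[[0,0,0],[0,0,0],0.4],[[0,0,0],[0,0,0],0.4],[[0,0,0],[0,0,0],0.4],[[0,0,0],[0,0,0],0.4],[[0,0,0],[0,0,0],0.4]]'
python3 -m pendant '[[[0,0,0],[0,0,0],0.4],[[0,0,0],[0,0,0],0.4],[[0,0,0.3],[0,0,0],0.4],[[0,0,0.6],[0,0,0],0.4],[[0,0,0.8],[0,0,0],0.4],[[0,0,0.8],[0,0,0],0.4],[[0,0,0.8],[0,0,0],0.4],[[0,0,0.8],[0,0,0],0.4],[[0,0,0.3],[0,0,0],0.4],[[0,0,0],[0,0,0],0.4]]'
python3 -m pendant '[[[0,-1,0],[0,0,0],0.4],[[0,-1,0],[0,0,0],0.4],[[0,-1,0],[0,0,0],0.4],[[0,-1,0],[0,0,0],0.4],[[0,-1,0],[0,0,0],0.4],[[0,-1,0],[0,0,0],0.4],[[0,-1,0],[0,0,0],0.4],[[0,0,0],[0,0,0],0.4],[[0,0,0],[0,0,0],0.4],[[0,0,0],[0,0,0],0.4]]'
python3 - <<'E'
from h import *
s=bot.capture("scene");t=bot.capture("top")
cv2.imwrite("pics/c2.png",np.vstack([s[100:340],t[120:320]]))
E
```

```text
time: 6.87
tool_pos: [437.5, -278.7, 116.8]
tcp_rot: [3.141, -0.0, 3.055]
contact_force: [-0.2, -0.2, 0.1]
grip_width: 64.2
finger_force: 0.0
time: 7.7
tool_pos: [438.4, -279.4, 251.5]
tcp_rot: [-3.139, 0.004, 3.055]
contact_force: [-0.7, -0.2, 0.2]
grip_width: 64.1
finger_force: 0.0
time: 8.53
tool_pos: [437.3, -487.8, 247.1]
tcp_rot: [3.139, -0.002, 3.055]
contact_force: [0.7, -0.4, 0.5]
grip_width: 64.0
finger_force: 0.0
```

View pics/c2.png

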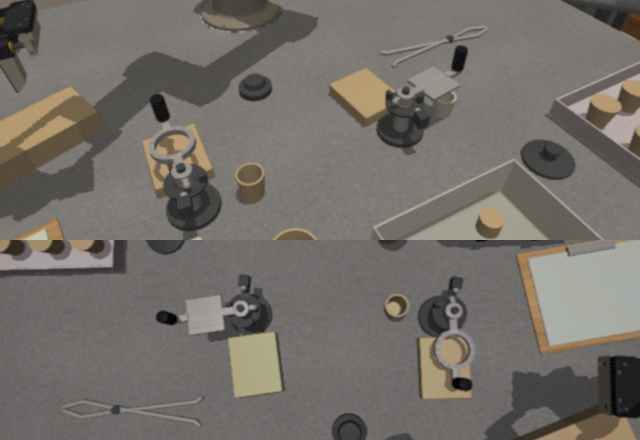

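The ring arm now lies over the slab (knob at about (461,264) in the full top picture), the plate arm is still parked, and the robot is clear. I'll check the knob position, then hand in.

```bash
python3 - <<'E'
from h import *
t=bot.capture("top");s=bot.capture("scene")
a,sa=blob(t,448,252,474,276,40);b,sb=blob(s,148,192,172,224,40)
k,r=tri(a,b);print(k,r,sa,sb); ang=np.arctan2(572-k[0],k[1]+287.4);print(ang)
if ang>1.48 and bot.get_obs()["time"]<30: print(bot.close_job())
E
```

```text
[ 439.24075795 -286.13445142  117.62813607] 0.8430160877377249 [452 258  20  12 184] [150 195  19  27 313]
1.5612639565216049
the job is handed in; nothing more can be done
None
```

The ring arm snapped home over the slab and was let go (about 1.56 rad measured from the camera images), the plate arm is still parked, the robot is clear, and I handed the job in at about 8.6 s.

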